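Roll the sample jar up into the reader's cradle and start the reading

TASK

With the fingertips, push the jar that lies in the sloped gutter up the slope until it drops over the edge into the level cradle against the reader at the top, so that it cannot roll back; take the fingers off it, then press the button on the separate key box all the way down and let it come up again. Only roll the jar, never lift or carry it, do not press the button before the jar lies in the cradle, and leave the other jars, vials and bottles standing where they are.

Things in the scene. Friction and masses are not known exactly. Their poses are not given: they have to be found in the camera images.
- station: Reading station fixed to the bench: base plate 285 x 90 x 8 mm, aluminium gutter, grey reader head at the upper end. Origin on the bench surface, z up, x uphill along the gutter, y across it. Gutter: straight floor rising 8 degrees to +x, 66 mm wide inside, walls 5 mm thick and 18 mm high above the floor, open above. A jar home in the cradle has its axis at x = 88 to 90 mm, 63 mm above the bench.
- gutter_low (a point): Middle of the gutter floor at its lower end, under the lip: station x = -105 mm, 22 mm above the bench. A lip 6 mm high and 4 mm thick crosses the floor here (x -107 to -102 mm); further out nothing stands above the base plate, so fingers can come down there behind the jar.
- crest (a point): Middle of the edge where the slope ends: station x = 74.5 mm, 47.2 mm above the bench. Beyond it the floor steps down 5 mm into the level cradle (floor 42.2 mm above the bench), 36.5 mm long up to the reader head.
- stop (a point): Foot of the end stop, at the cradle floor, in mid-gutter: station x = 111 mm, 42.2 mm above the bench. The stop is the flat upright face of the reader head, which fills x 111 to 171 mm, 92 mm wide, its top 88 mm above the bench.
- jar: Sample jar lying across the gutter's lower end, against the lip: cylinder 42 mm diameter, 60 mm long, smooth white plastic, blue cap of the same diameter, 60 to 130 g. Origin mid-axis; its y is the axis (cap at +y), across the gutter; x and z turn as it rolls. Rolls freely, runs back to the lip if let go on the slope. Starts with its axis at station x = -90 mm, 45 mm above the bench.
- keybox: Grey key box, 100 x 75 x 35 mm, fixed to the bench, with one round push button standing in the middle of its top. Origin: centre of its underside, z up.
- read_top (a point): Centre of the upper face of the round push button (28 mm in diameter, pressed straight down), 57 mm above the bench when up and 51 mm when fully down; it moves with the button, which stands in a round collar 44 mm in diameter, 47 mm above the bench.
- read (a joint): Travel of the push button in m: 0 up, 0.006 fully down. A spring brings it back up; fully down takes about 5 N. It counts as pressed from 0.0045.
- spare_jar_a: Another jar of the same kind, standing upright at the side of the gutter (42 mm diameter, 60 mm tall, 90 g). Not to be disturbed. Origin: centre of its underside.
- spare_jar_b: A second standing jar, same as the other (42 mm diameter, 60 mm tall). Not to be disturbed. Origin: centre of its underside.
- vial_a: Small capped vial, 18 mm diameter, 46 mm tall, standing beside the lower half of the gutter. Not to be disturbed. Origin: centre of its underside.
- vial_b: Small capped vial, 18 mm diameter, 46 mm tall, standing near the key box. Not to be disturbed. Origin: centre of its underside.
- amber_bottle: Amber bottle with a blue cap, 64 mm diameter, 120 mm tall, standing beyond the key box. Not to be disturbed. Origin: centre of its underside.
Mind the look-alikes: they are no part of the job. What is shaped like the jar but green or red is not meant.

How it is judged:
By the outcome, as a careful person would: the job done as asked, in the order asked, and still so for the second after the job is handed in, with the robot touching nothing.
It also fails if it takes over 48 s, if anything falls off the work surface, if the arm or the gripper's body presses on something with over 40 N, if the wrist force passes 120 N, or if a joint passes its speed limit or range.

ROBOT

A 6-joint arm with a two-finger parallel gripper is mounted at the origin on the work surface. World frame = base frame: x ahead of the robot, y to its left, z up, the work surface at z = 0. Lengths are in m, angles in degrees, forces in N, time in s.
With the tool pointing down it reaches from about 0.4 to 0.825 m from the base axis. Payload 7 kg.
Tool frame: the origin (TCP) lies midway between the tips of the shut fingers; the grasp point (between the pads) lies 19 mm behind it; z points along the fingers, y is the direction in which the jaws open and shut (so a half turn about z gives the same grasp; the last joint's range is limited). The gripper opens to 88 mm and grips with 3 to 60 N. Pads are 19 mm wide; open, the fingers measure 130 mm over their backs; the gripper's body (78 mm by 193 mm) begins 47 mm behind the grasp point.
Start: joints at [88.642, 20.546, 0.682, 0, -70.136, -16.507], TCP at [0.207, 0.642, 0.227] pointing down, gripper open.
Joint ranges: [-176.03, 176.03], [-82.01, 121.73], [-58.28, 71.71], [-173.87, 95.51], [-174.79, -0.11], [-173.66, 173.66]. Speed limits (degrees/s): [136.94, 136.94, 172.46, 180, 180, 180].

INTERFACE

Orientations are given as [roll, pitch, yaw] about the fixed x, y, z axes, in that order (R = Rz(yaw) Ry(pitch) Rx(roll)).
In Python, from plant import sensors, cams, job gives the robot as it stands.
- The arm moves only by the tool move_arm, never from a script. Its argument "commands" is a list of rows, each a list of 7 numbers: the finger opening in cm, from 0 to 8.76, then the shift along the tool's x, y, z in cm, then the turn, a rotation vector about the tool's x, y, z in rad. In form: [[hand, x, y, z, wx, wy, wz], ...]. A call has exactly 8 rows; each row is the pose to reach, as a shift and turn from the pose commanded when the call began, along the tool's axes at that moment; what a row does not reach only later rows make up. A row lasts 1/8 s, in which the tool goes at most 62.5 mm and 10.7 degrees, less where a joint would pass 70% of its speed; a pose out of reach is approached as far as the arm can. A call with a gripper value outside its range is refused whole. The fingers move at their own pace and stop on an object; the grip force is fixed at half the most. Time passes only in rows, so rows that repeat a pose let the fingers close, or fill a call up. It gives the time, the measured TCP pose, the force and the opening at its end, in the units of the state.
- sensors.get_obs(): the state, without advancing time (a new reading comes with each control period).
- cams.snapshot(name): name is "scene" or "top" or "wrist"; returns a dict with "frame" (384x512x3 uint8, red, green, blue), "camera_matrix" (3x3 intrinsics, pixels), "R" (3x3) and "t" (3): a world point X has camera coordinates R X + t. Camera axes: x right, y down, z forward; pixel columns grow to the right and rows downward; lengths in m; the calibration is good to about 2 mm. A picture is of the moment at which its call begins. There is no depth.
- job.close_job(): hands the job in, once; it reports no verdict.
The state is a dict: "clock": time; "joint_pos": joint angles; "qvel": joint speeds; "tau": joint torques, N m; "tool_pos": TCP position; "orientation": TCP orientation; "force": force on the tool from outside, world axes, zero at the start; "moment": the same for the moment, N m; "opening": finger opening in m.
Only numpy, scipy, OpenCV 4.12 (cv2) and the standard library are available. Lean on these libraries where they do the work, as an engineer would, in place of code of your own. Each camera call takes 0.05 s, during which the arm holds its last target.

## Working session

There is one attempt and no reset: what is moved stays moved. The work goes in short steps, Python scripts to look and compute and a tool call to move; the robot and the scene stay as the last step left them, time stands still between calls to the robot, and variables do not carry over. Pictures are saved under pics/ and viewed, and the job is handed in when it is done.

Besides the shell and the picture viewer there is one more tool, called after ">>>" by a JSON object that holds its "api" and its "payload". move_arm: Moves the arm, as the interface text tells. Its arguments: {"type":"object","properties":{"commands":{"type":"array"}},"required":["commands"]}

```bash
ls; mkdir -p pics; python3 - <<'E'
from plant import sensors,cams
import cv2,numpy as np,pickle
o=sensors.get_obs();print(o)
for n in["scene","top","wrist"]:
    s=cams.snapshot(n);cv2.imwrite(f"pics/{n}0.png",s["frame"][:,:,::-1]);pickle.dump(s,open(f"{n}0.pkl","wb"))
    print(n,s["camera_matrix"].tolist(),s["R"].round(4).tolist(),s["t"])
E
```

```text
pics
{'clock': 0.0, 'joint_pos': array([ 8.86434034e+01,  2.05908524e+01,  6.31357080e-01, -2.01409921e-02,
       -7.01368018e+01, -1.65058975e+01]), 'qvel': array([ 0.02547246, -0.05207292,  0.03840314, -0.07016418, -0.00274114,
        0.03413448]), 'tau': array([-3.94483031e-04, -5.82716274e+01,  2.93054366e+01,  6.99729323e+00,
        7.06183855e-03, -1.61405947e-04]), 'tool_pos': array([0.20693118, 0.64195399, 0.22561086]), 'orientation': array([ 1.79902292e+02, -9.20860610e-03, -1.78693455e+01]), 'force': array([ 1.11611386,  0.7342956 , -0.10673767]), 'moment': array([0.05661247, 0.05770449, 0.00748021]), 'opening': 0.08745074893518925}
scene [[387.1900988589943, 0.0, 259.6803239291315], [0.0, 387.1900988589943, 188.2273190780804], [0.0, 0.0, 1.0]] [[0.0378, 0.9992, 0.0139], [0.8096, -0.0224, -0.5866], [-0.5858, 0.0334, -0.8098]] [ 0.01852103 -0.40320685  1.18974685]
top [[445.0127970613968, 0.0, 257.86227962397186], [0.0, 445.0127970613968, 196.18277012566304], [0.0, 0.0, 1.0]] [[-0.0259, -0.9997, 0.0015], [-0.9973, 0.0257, -0.0695], [0.0694, -0.0033, -0.9976]] [-0.04889523  0.55529495  0.95302213]
wrist [[314.9590303684858, 0.0, 252.64788217690568], [0.0, 314.9590303684858, 195.4735478095892], [0.0, 0.0, 1.0]] [[-0.3072, -0.9516, 0.0018], [-0.9114, 0.2948, 0.2871], [-0.2737, 0.0865, -0.9579]] [ 0.67361812 -0.03695281  0.3898382 ]
```

View pics/scene0.png

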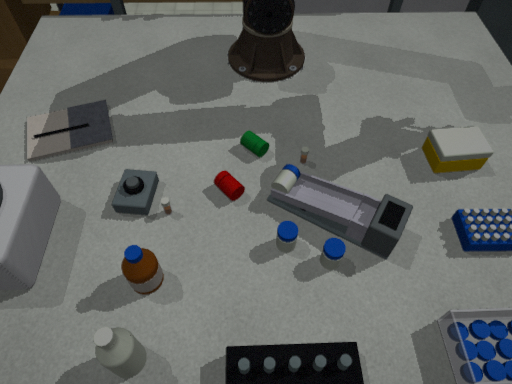

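View pics/top0.png

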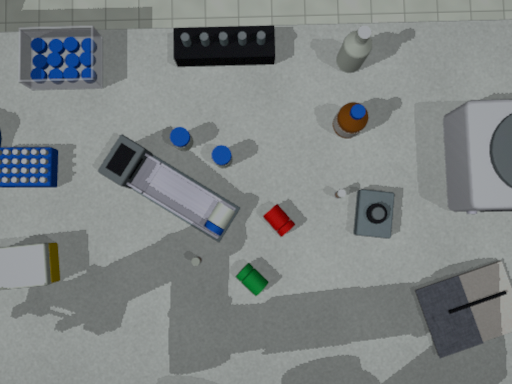

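View pics/wrist0.png

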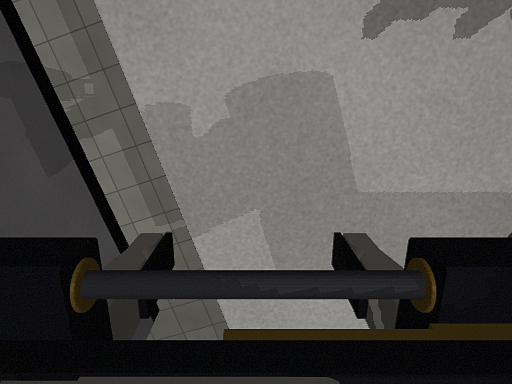

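The wanted jar is the white one with a blue cap, lying in the gutter at scene (286,180) / top (220,217). These could be mistaken for it:
- the red cylinder, scene (229,185) / top (279,220)
- the green cylinder, scene (254,144) / top (252,279)
- the standing spare jars, scene (288,232) and (333,251) / top (222,156) and (180,138)

The key box is at scene (136,190) / top (376,213). I'll check this in close crops.

```bash
python3 - <<'E'
import cv2,numpy as np
t=cv2.imread("pics/top0.png")[125:250,95:250];s=cv2.imread("pics/scene0.png")[150:265,255:415]
cv2.imwrite("pics/tc.png",cv2.resize(t,None,fx=5,fy=4.8,interpolation=cv2.INTER_CUBIC) if 0 else cv2.resize(t,None,fx=4.8,fy=4.8,interpolation=cv2.INTER_CUBIC))
cv2.imwrite("pics/sc.png",cv2.resize(s,None,fx=5,fy=5,interpolation=cv2.INTER_CUBIC))
k=cv2.imread("pics/top0.png")[175:250,325:405];cv2.imwrite("pics/kc.png",cv2.resize(k,None,fx=5,fy=5,interpolation=cv2.INTER_CUBIC))
E
```

```text
(no output)
```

View pics/tc.png

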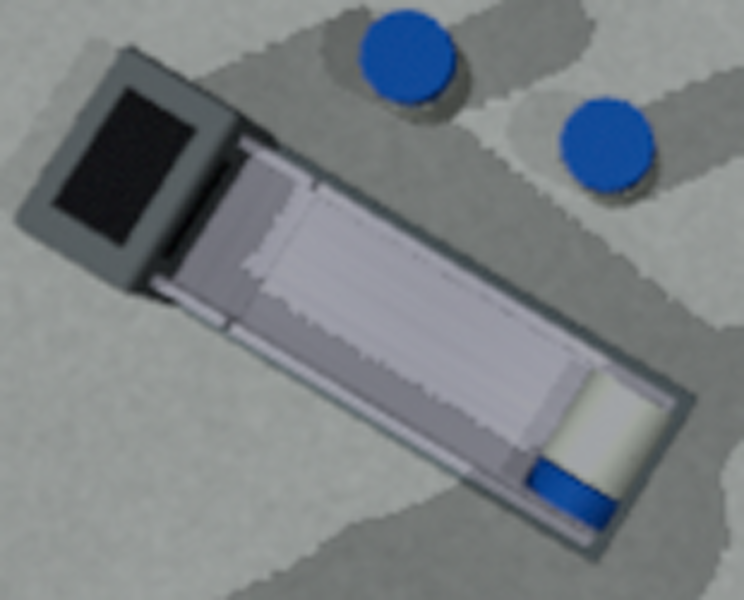

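View pics/sc.png

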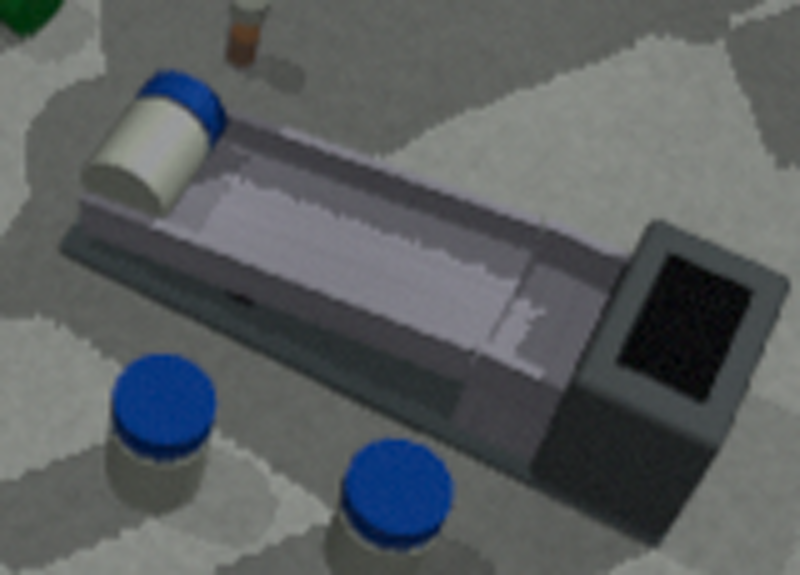

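View pics/kc.png

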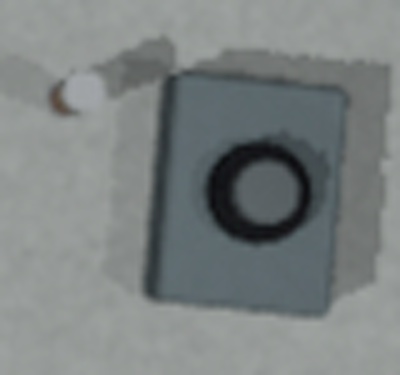

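```bash
cat > h.py <<'E'
import numpy as np,cv2,pickle
def load(n): return pickle.load(open(n,"rb"))
def ray(s,p):
    K=s["camera_matrix"];R=s["R"];d=R.T@np.linalg.solve(K,[p[0],p[1],1]);return -R.T@s["t"],d
def plane(s,p,z):
    c,d=ray(s,p);return c+d*(z-c[2])/d[2]
def tri(s1,p1,s2,p2):
    c1,d1=ray(s1,p1);c2,d2=ray(s2,p2)
    A=np.stack([d1,-d2],1);k=np.linalg.lstsq(A,c2-c1,rcond=None)[0]
    a=c1+k[0]*d1;b=c2+k[1]*d2;return (a+b)/2,np.linalg.norm(a-b)
def proj(s,X):
    c=s["R"]@X+s["t"];p=s["camera_matrix"]@c;return p[:2]/p[2]
E
python3 - <<'E'
from h import *
T=load("top0.pkl");S=load("scene0.pkl")
def tp(x,y):return ((x+.5)/4.8+95-.5,(y+.5)/4.8+125-.5)
def sp(x,y):return ((x+.5)/5+255-.5,(y+.5)/5+150-.5)
P=dict(rA=((128,47),(715,445)),rB=((18,222),(788,285)),rC=((240,122),(583,385)),rD=((128,290),(658,222)),
 b1=((695,400),(62,245)),n1=((315,185),(480,352)),n2=((230,325),(548,222)))
for k,(a,b) in P.items():
    X,e=tri(T,tp(*a),S,sp(*b));print(k,X.round(4),round(e,4))
b2=plane(T,tp(597,562),.008);b1=plane(T,tp(695,400),.008);print("b",b1,b2)
r={k:plane(T,tp(*P[k][0]),.088) for k in["rA","rB","rC","rD"]}
lo=(b1+b2)/2; hi=(r["rA"]+r["rB"])/2; mid=(r["rC"]+r["rD"])/2
for u in (hi-lo,mid-lo,r["rA"]-r["rC"],r["rB"]-r["rD"]):print(np.degrees(np.arctan2(u[1],u[0])),np.linalg.norm(u[:2]))
v=(r["rA"]-r["rB"]);print(np.degrees(np.arctan2(v[1],v[0])))
print(lo,mid,hi)
# button, keybox, vials, etc
def masks(s,lo,hi):
    h=cv2.cvtColor(s["frame"],cv2.COLOR_RGB2HSV);m=cv2.inRange(h,lo,hi)
    n,l,st,c=cv2.connectedComponentsWithStats(m);return [(c[i].round(1).tolist(),st[i].tolist()) for i in range(1,n) if st[i][4]>40]
for n,s in(("T",T),("S",S)):
    print(n,masks(s,(100,150,60),(125,255,255)))
E
python3 - <<'E'
import cv2
s=cv2.imread("pics/scene0.png")[160:225,105:185]
cv2.imwrite("pics/ks.png",cv2.resize(s,None,fx=8,fy=8,interpolation=cv2.INTER_CUBIC))
E
```

```text
rA [0.6834 0.2137 0.0866] 0.0005
rB [0.61   0.2628 0.0818] 0.0
rC [0.6516 0.1701 0.0787] 0.0035
rD [0.5795 0.2159 0.084 ] 0.0013
b1 [ 0.5298 -0.0219  0.0048] 0.0004
n1 [0.6256 0.1399 0.062 ] 0.0003
n2 [0.5651 0.1777 0.065 ] 0.0017
b [ 0.52969705 -0.02184674  0.008     ] [0.45675894 0.02464693 0.008     ]
57.01726620694909 0.2809213318062553
57.3088887445954 0.22413258346890588
54.76876037206553 0.05817122892432506
57.018007609527935 0.0554568624471252
-32.41512417808758
[0.493228   0.00140009 0.008     ] [0.61428419 0.19002886 0.088     ] [0.64615771 0.23704664 0.088     ]
T [([63.4, 59.7], [31, 37, 60, 42, 1619]), ([38.4, 44.7], [31, 38, 16, 14, 169]), ([357.4, 111.3], [350, 104, 16, 15, 176]), ([179.6, 136.6], [170, 127, 20, 20, 303]), ([32.6, 169.2], [0, 147, 58, 40, 1153]), ([221.2, 154.8], [212, 146, 19, 19, 289]), ([213.5, 227.6], [205, 221, 18, 14, 128])]
S [([85.1, 8.7], [60, 3, 51, 12, 514]), ([292.7, 169.4], [283, 164, 17, 15, 92]), ([484.1, 230.1], [458, 210, 54, 38, 663]), ([287.5, 230.6], [278, 221, 20, 21, 330]), ([334.2, 247.9], [324, 238, 21, 22, 353]), ([133.2, 253.1], [125, 245, 18, 18, 233]), ([494.0, 334.1], [472, 320, 40, 39, 715]), ([485.5, 355.7], [457, 322, 55, 59, 1006]), ([476.5, 371.4], [470, 362, 13, 20, 143])]
```

View pics/ks.png

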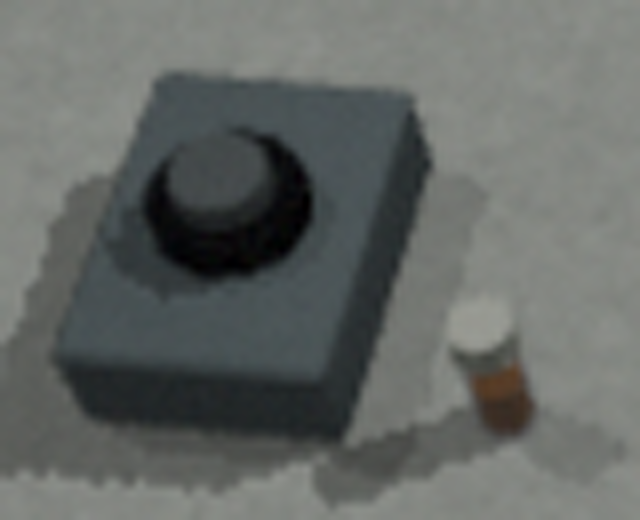

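```bash
cat >> h.py <<'E'
from scipy.spatial.transform import Rotation as Ro
def rot(o): 
    r=np.asarray(o["orientation"]);return Ro.from_euler("xyz",r,degrees=True)
def delta(o,pos,yaw):
    R=rot(o);d=R.inv().apply(np.array(pos)-o["tool_pos"])*100
    w=(R.inv()*Ro.from_euler("xyz",[180,0,yaw],degrees=True)).as_rotvec()
    return d.round(2),w.round(3)
ORG=np.array([.5543,.0958]);YAW=57.2
c,s_=np.cos(np.radians(YAW)),np.sin(np.radians(YAW))
def st(x,y,z): return np.array([ORG[0]+c*x-s_*y,ORG[1]+s_*x+c*y,z])
def inv(P): d=np.array(P[:2])-ORG;return np.array([c*d[0]+s_*d[1],-s_*d[0]+c*d[1]])
E
python3 - <<'E'
from h import *
from plant import sensors
T=load("top0.pkl");S=load("scene0.pkl")
print("btn",tri(T,(378.6,212.6),S,(132.1,181.1)),plane(T,(378.6,212.6),.057),plane(S,(132.1,181.1),.057))
for p,z in(((179.6,136.6),.06),((221.2,154.8),.06),((357.4,111.3),.12)):
    X=plane(T,p,z);print(X,inv(X))
print("vialb",plane(T,(341,193),.046),"vial a",inv(plane(T,(196,261),.046)))
# jar cap, both views
X=tri(T,(213.5,227.6),S,(292.7,169.4));print("cap",X,inv(X[0]),"exp",proj(T,st(-.09,.022,.06)))
print("white",inv(plane(T,((610+.5)/4.8+94.5,(420)/4.8+124.5),.062)))
o=sensors.get_obs();print(delta(o,st(-.135,0,.15),YAW-180))
E
```

```text
btn (array([ 0.51019598, -0.31493131,  0.05510056]), np.float64(0.0014189866325181942)) [ 0.51023311 -0.31514226  0.057     ] [ 0.5117078  -0.31348456  0.057     ]
[0.68141493 0.09894083 0.06      ] [ 0.07149928 -0.10514716]
[0.640378   0.01187858 0.06      ] [-0.02391238 -0.11781522]
[ 0.71062947 -0.2647991   0.12      ] [-0.2184226  -0.32674482]
vialb [ 0.55422215 -0.24004678  0.046     ] vial a [-0.09472095  0.10023356]
cap (array([0.48797658, 0.03349903, 0.05599056]), np.float64(0.004219594535540511)) [-0.08829606  0.0220003 ] exp [212.99094605 227.9840978 ]
white [-0.08817909 -0.01578075]
(array([46.34, 54.37,  7.66]), array([ 1.000e-03, -1.000e-03,  1.831e+00]))
```

>>> {"api": "move_arm", "payload": {"commands": [[4, 3.3, 3.9, 0, 0, 0, 0.13], [0, 6.6, 7.8, 0, 0, 0, 0.26], [0, 9.9, 11.7, 0, 0, 0, 0.39], [0, 13.2, 15.6, 0, 0, 0, 0.52], [0, 16.5, 19.5, 0, 0, 0, 0.65], [0, 19.8, 23.4, 0, 0, 0, 0.78], [0, 23.1, 27.3, 0, 0, 0, 0.91], [0, 26.4, 31.2, 0, 0, 0, 1.04]]}}

```text
clock: 1.15
tool_pos: [0.3629, 0.2628, 0.2266]
orientation: [-180.0, 0.0, -77.7]
force: [0.9, -0.1, 0.4]
opening: 0.013
```

```bash
python3 - <<'E'
from h import *
from plant import sensors
o=sensors.get_obs();print(o["clock"],o["tool_pos"],o["orientation"],o["opening"],o["joint_pos"].round(1),delta(o,st(-.135,0,.15),YAW-180))
E
```

```text
1.15 [0.36287738 0.26283082 0.22661778] [-1.79990013e+02  1.32770250e-02 -7.76750974e+01] 0.013011909408991317 [ 61.3  -1.5 -26.4  -0.  -65.  -48.9] (array([29.93, -5.57,  7.66]), array([-0.   ,  0.   ,  0.788]))
```

>>> {"api": "move_arm", "payload": {"commands": [[0, 4.5, -0.8, 0, 0, 0, 0.12], [0, 9.0, -1.7, 0, 0, 0, 0.24], [0, 13.5, -2.5, 0, 0, 0, 0.36], [0, 18.0, -3.3, 0, 0, 0, 0.48], [0, 22.5, -4.2, 1.0, 0, 0, 0.6], [0, 27.0, -5.0, 2.5, 0, 0, 0.72], [0, 29.9, -5.6, 5.0, 0, 0, 0.788], [0, 29.9, -5.6, 7.6, 0, 0, 0.788]]}}

```text
clock: 2.15
tool_pos: [0.4827, -0.017, 0.1496]
orientation: [180.0, -0.0, -122.8]
force: [-0.4, -0.6, -1.0]
opening: 0.0003
```

```bash
python3 - <<'E'
from h import *
from plant import sensors,cams
o=sensors.get_obs();print(o["clock"],o["tool_pos"],o["orientation"],o["opening"],inv(o["tool_pos"]),delta(o,st(-.130,0,.034),YAW-180))
for n in["scene","wrist","top"]:
    s=cams.snapshot(n);cv2.imwrite(f"pics/{n}1.png",s["frame"][:,:,::-1]);pickle.dump(s,open(f"{n}1.pkl","wb"))
E
```

```text
2.15 [ 0.48265728 -0.01695892  0.14964595] [ 1.79999568e+02 -6.05238605e-03 -1.22824666e+02] 0.00034419691127562615 [-0.13359083 -0.00086196] (array([-0.36,  0.09, 11.56]), array([ 0., -0., -0.]))
```

View pics/wrist1.png

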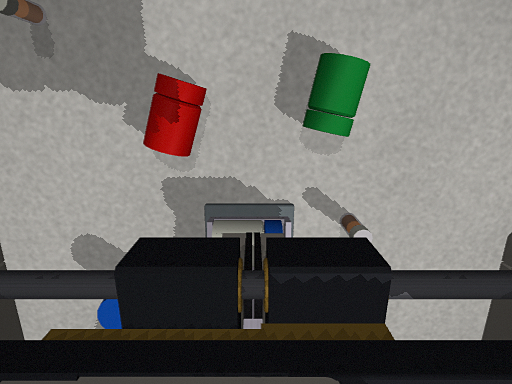

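View pics/scene1.png

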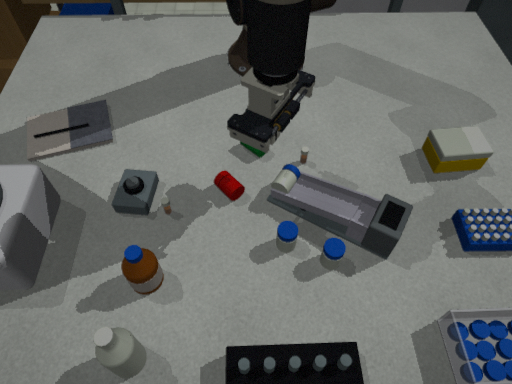

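```bash
python3 - <<'E'
from h import *
T=load("top0.pkl")
print("green",inv(plane(T,(252,279),.021)),"red",inv(plane(T,(279,220),.021)))
t=cv2.imread("pics/top1.png")[125:300,95:300]
cv2.imwrite("pics/tc1.png",cv2.resize(t,None,fx=3.4,fy=3.4,interpolation=cv2.INTER_CUBIC))
E
```

```text
green [-0.21610012  0.07362475] red [-0.20017815 -0.06521312]
```

View pics/tc1.png

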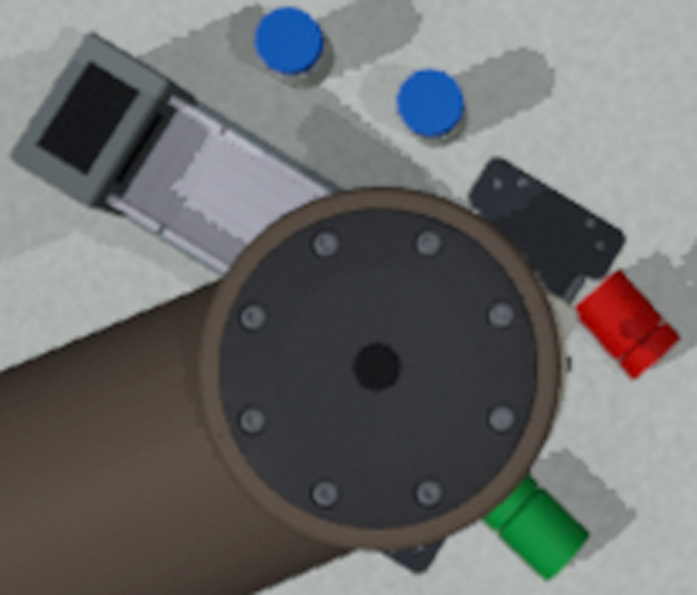

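>>> {"api": "move_arm", "payload": {"commands": [[1.5, 0.0, 0.1, 3.0, 0, 0, 0], [1.5, 0.0, 0.1, 6.0, 0, 0, 0], [1.5, 0.0, 0.1, 9.0, 0, 0, 0], [1.5, 0.0, 0.1, 11.0, 0, 0, 0], [1.5, -0.2, 0.1, 11.6, 0, 0, 0], [1.5, -0.5, 0.1, 11.6, 0, 0, 0], [1.5, -0.8, 0.1, 11.6, 0, 0, 0], [1.5, -0.8, 0.1, 11.6, 0, 0, 0]]}}

```text
clock: 3.3
tool_pos: [0.4865, -0.0075, 0.0354]
orientation: [-179.9, 0.1, -122.6]
force: [-0.0, -0.2, -0.4]
opening: 0.0152
```

```bash
python3 - <<'E'
from h import *
from plant import sensors,cams
o=sensors.get_obs();print(o["clock"],o["tool_pos"],o["orientation"],o["opening"],inv(o["tool_pos"]),o["force"])
s=cams.snapshot("scene");pickle.dump(s,open("scene2.pkl","wb"))
im=s["frame"][110:270,210:420,::-1];im=cv2.resize(im,None,fx=3.6,fy=3.6,interpolation=cv2.INTER_CUBIC)
cv2.imwrite("pics/scene2.png",im)
s=cams.snapshot("wrist");cv2.imwrite("pics/wrist2.png",s["frame"][:,:,::-1])
E
```

```text
3.3 [ 0.48648802 -0.00746878  0.03540607] [-1.79940165e+02  7.40284164e-02 -1.22576475e+02] 0.015166115268334585 [-0.1235386   0.00105894] [-0.03339504 -0.20110368 -0.38091335]
```

View pics/scene2.png

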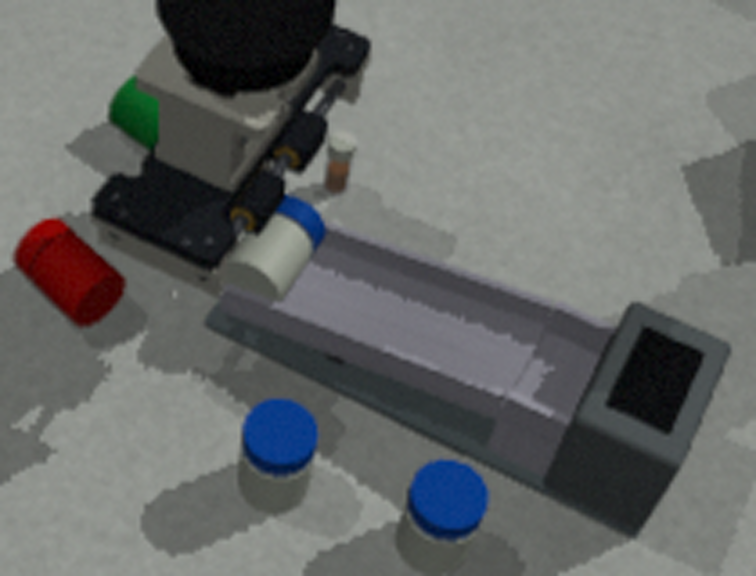

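View pics/wrist2.png

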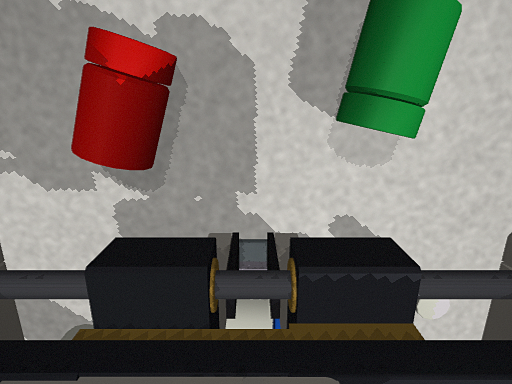

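>>> {"api": "move_arm", "payload": {"commands": [[1.5, -0.4, 0, -0.06, 0, 0, 0], [1.5, -1.0, 0, -0.14, 0, 0, 0], [1.5, -1.7, 0, -0.24, 0, 0, 0], [1.5, -2.4, 0, -0.34, 0, 0, 0], [1.5, -3.1, 0, -0.44, 0, 0, 0], [1.5, -3.8, 0, -0.53, 0, 0, 0], [1.5, -4.5, 0, -0.63, 0, 0, 0], [1.5, -5.2, 0, -0.73, 0, 0, 0]]}}

```text
clock: 4.4
tool_pos: [0.514, 0.0363, 0.0419]
orientation: [180.0, -0.0, -122.6]
force: [-0.8, -0.9, -0.0]
opening: 0.015
```

```bash
cat > look.py <<'E'
import sys
from h import *
from plant import sensors,cams
n=sys.argv[1]
o=sensors.get_obs();print(o["clock"],o["tool_pos"],o["orientation"],o["opening"],inv(o["tool_pos"]),o["force"])
s=cams.snapshot("scene");pickle.dump(s,open(f"scene{n}.pkl","wb"))
im=s["frame"][110:270,210:420,::-1];im=cv2.resize(im,None,fx=3.6,fy=3.6,interpolation=cv2.INTER_CUBIC)
cv2.imwrite(f"pics/scene{n}.png",im)
E
python3 look.py 3
```

```text
4.4 [0.51398475 0.03628263 0.04190131] [ 1.79998630e+02 -3.79761238e-03 -1.22597060e+02] 0.01496247940276177 [-0.07186742  0.0016466 ] [-0.82430704 -0.87487485 -0.02032072]
```

View pics/scene3.png

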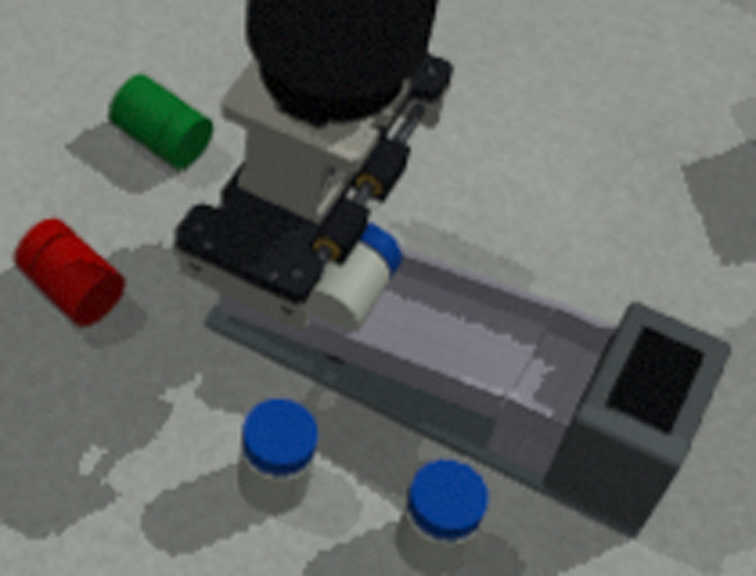

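>>> {"api": "move_arm", "payload": {"commands": [[1.5, -0.7, 0, -0.1, 0, 0, 0], [1.5, -1.4, 0, -0.2, 0, 0, 0], [1.5, -2.1, 0, -0.3, 0, 0, 0], [1.5, -2.9, 0, -0.41, 0, 0, 0], [1.5, -3.7, 0, -0.52, 0, 0, 0], [1.5, -4.5, 0, -0.63, 0, 0, 0], [1.5, -5.3, 0, -0.74, 0, 0, 0], [1.5, -6.1, 0, -0.86, 0, 0, 0]]}}

```text
clock: 5.45
tool_pos: [0.5469, 0.0877, 0.0505]
orientation: [180.0, -0.0, -122.6]
force: [-1.5, -0.0, 0.6]
opening: 0.0148
```

```bash
python3 look.py 4
```

```text
5.45 [0.54687353 0.0877263  0.05051294] [ 1.79998064e+02 -3.68683723e-03 -1.22600841e+02] 0.014834166927826327 [-0.01080946  0.00186885] [-1.51143692 -0.03788808  0.60859856]
```

View pics/scene4.png

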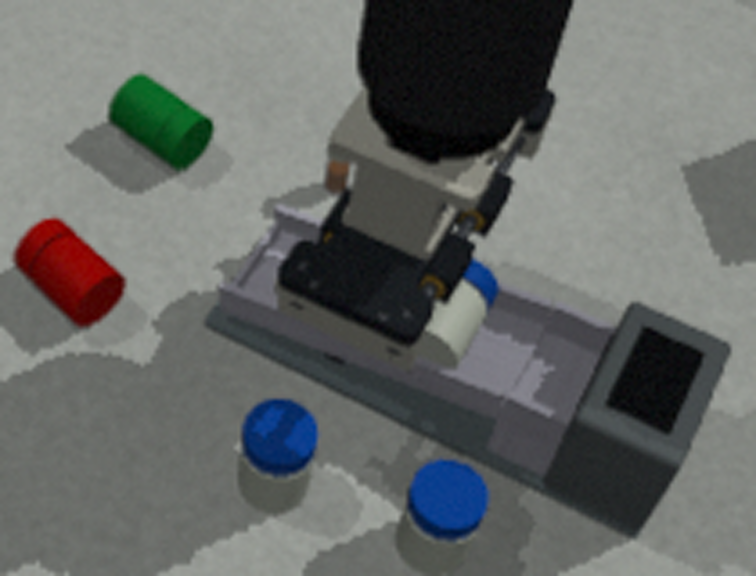

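>>> {"api": "move_arm", "payload": {"commands": [[1.5, -0.8, 0, -0.11, 0, 0, 0], [1.5, -1.6, 0, -0.22, 0, 0, 0], [1.5, -2.4, 0, -0.34, 0, 0, 0], [1.5, -3.2, 0, -0.45, 0, 0, 0], [1.5, -4.0, 0, -0.56, 0, 0, 0], [1.5, -4.7, 0, -0.66, 0, 0, 0], [1.5, -5.4, 0, -0.76, 0, 0, 0], [1.5, -6.0, 0, -0.84, 0, 0, 0]]}}

```text
clock: 6.5
tool_pos: [0.5793, 0.1383, 0.0589]
orientation: [-180.0, 0.0, -122.6]
force: [-0.0, -0.3, 0.2]
opening: 0.015
```

```bash
python3 look.py 5
```

```text
6.5 [0.57929031 0.13831869 0.05892933] [-1.79993820e+02  1.39953195e-02 -1.22595403e+02] 0.01495944544383069 [0.04927725 0.0020267 ] [-0.03277974 -0.28216367  0.18998941]
```

View pics/scene5.png

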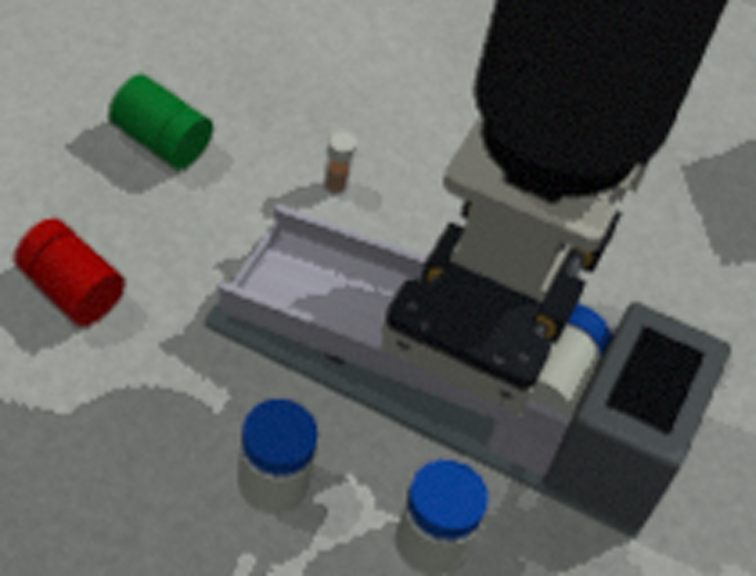

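>>> {"api": "move_arm", "payload": {"commands": [[1.5, -0.2, 0, -0.03, 0, 0, 0], [1.5, -0.4, 0, -0.06, 0, 0, 0], [1.5, -0.4, 0, -0.06, 0, 0, 0], [1.5, 0.2, 0, -0.06, 0, 0, 0], [1.5, 1.2, 0, -0.2, 0, 0, 0], [1.5, 2.5, 0, -1.5, 0, 0, 0], [1.5, 3.5, 0, -4.0, 0, 0, 0], [1.5, 4.5, 0, -7.0, 0, 0, 0]]}}

```text
clock: 7.55
tool_pos: [0.5538, 0.0987, 0.1302]
orientation: [180.0, -0.0, -122.6]
force: [0.2, 0.1, 1.5]
opening: 0.0151
```

```bash
python3 look.py 6
```

```text
7.55 [0.55384435 0.0987468  0.13015476] [ 1.79991021e+02 -2.36052254e-02 -1.22617756e+02] 0.015060578492278265 [0.00223016 0.00197931] [0.18941594 0.14270063 1.45262885]
```

View pics/scene6.png

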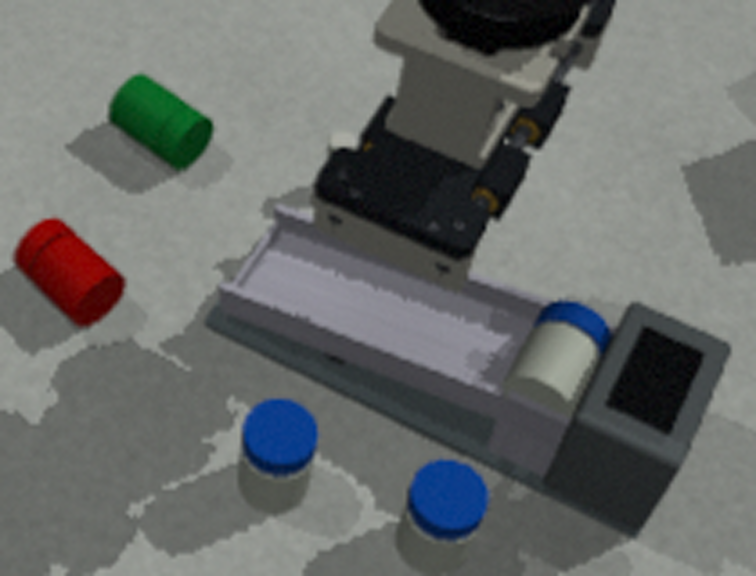

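```bash
python3 - <<'E'
from h import *
from plant import sensors
T=load("top0.pkl");S=load("scene0.pkl")
for a,b in (((447,114),(10,290)),((452,210),(57,210)),((447,210),(40,168)),((447,114),(0,263))):print(tri(T,a,S,b))
o=sensors.get_obs();print(delta(o,[.511,-.3148,.10],-90))
E
```

```text
(array([ 0.73129659, -0.50261548,  0.01567422]), np.float64(0.027070154980278902))
(array([ 0.51436628, -0.51343137, -0.04480256]), np.float64(0.001097115405936464))
(array([ 0.51633166, -0.45839424,  0.11152276]), np.float64(0.04355341921191673))
(array([ 0.71458663, -0.4745889 ,  0.0980955 ]), np.float64(0.043100642497783614))
(array([ 37.24, -18.52,   3.38]), array([-0.004,  0.003, -0.569]))
```

>>> {"api": "move_arm", "payload": {"commands": [[0, 4.0, -2.0, 0, 0, 0, -0.07], [0, 9.0, -4.5, 0, 0, 0, -0.14], [0, 14.0, -7.0, 0, 0, 0, -0.21], [0, 19.0, -9.5, 0, 0, 0, -0.29], [0, 24.0, -12.0, 0, 0, 0, -0.36], [0, 29.0, -14.5, 0, 0, 0, -0.44], [0, 34.0, -17.0, 0, 0, 0, -0.51], [0, 37.2, -18.5, 2.0, 0, 0, -0.57]]}}

```text
clock: 8.6
tool_pos: [0.5102, -0.3163, 0.1111]
orientation: [-179.8, -0.1, -89.9]
force: [1.2, 0.6, 0.3]
opening: 0.0002
```

```bash
python3 - <<'E'
from h import *
from plant import sensors,cams
o=sensors.get_obs();print(o["clock"],o["tool_pos"],o["orientation"],o["opening"],o["force"],delta(o,[.511,-.3148,.065],-90))
T=cams.snapshot("top");S=cams.snapshot("scene");cv2.imwrite("pics/top7.png",T["frame"][:,:,::-1]);cv2.imwrite("pics/scene7.png",S["frame"][:,:,::-1])
pickle.dump(T,open("top7.pkl","wb"));pickle.dump(S,open("scene7.pkl","wb"))
cv2.imwrite("pics/tc7.png",cv2.resize(T["frame"][125:250,95:250,::-1],None,fx=4.8,fy=4.8,interpolation=cv2.INTER_CUBIC))
W=cams.snapshot("wrist");cv2.imwrite("pics/wrist7.png",W["frame"][:,:,::-1])
E
```

```text
8.6 [ 0.51020496 -0.31628666  0.11108481] [-1.79766621e+02 -9.29780432e-02 -8.99006054e+01] 0.00022258984049694603 [1.18464041 0.64487638 0.30848634] (array([-0.16, -0.06,  4.61]), array([-0.004, -0.002,  0.002]))
```

View pics/tc7.png

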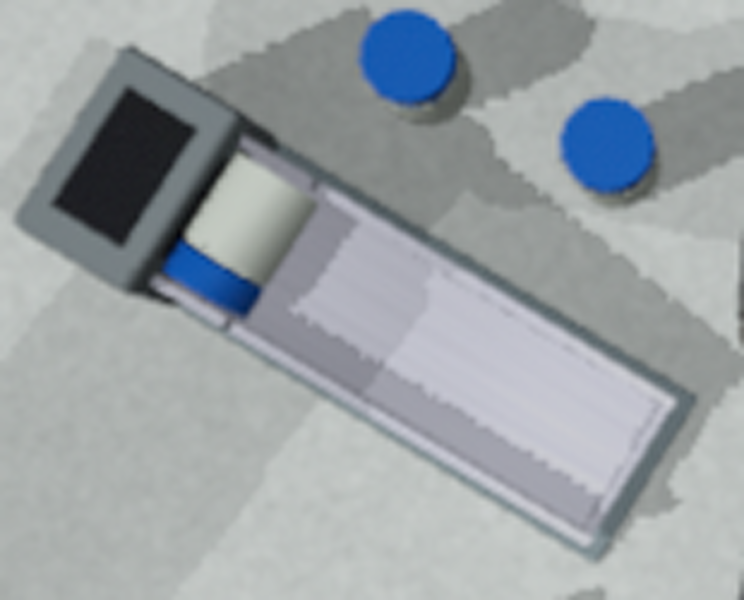

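View pics/scene7.png

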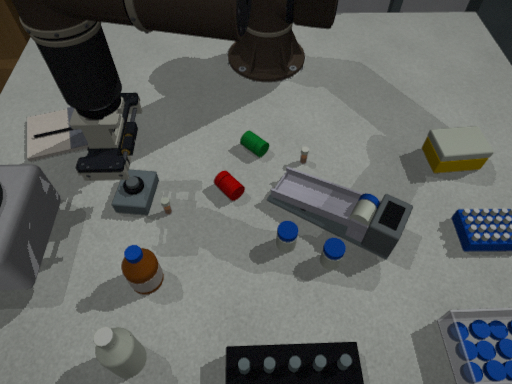

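View pics/wrist7.png

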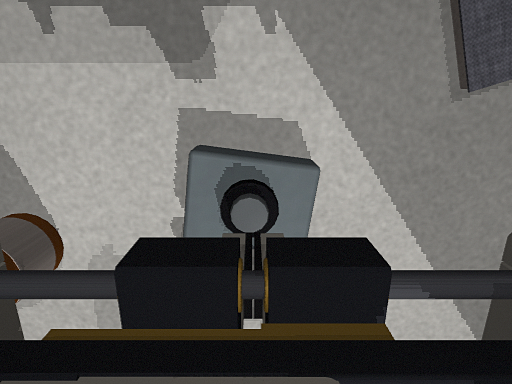

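```bash
python3 - <<'E'
from h import *
from plant import sensors,cams
W=cams.snapshot("wrist")
print("btn wrist",plane(W,(250,214),.057), "tip proj",proj(W,sensors.get_obs()["tool_pos"]))
T=load("top7.pkl");S=load("scene7.pkl")
for a in((250,215),):
  print("jar st",inv(plane(T,((a[0]+.5)/4.8+94.5,(a[1]+.5)/4.8+124.5),.078)))
def cap(s,box):
    h=cv2.cvtColor(s["frame"],cv2.COLOR_RGB2HSV);m=cv2.inRange(h,(100,150,60),(125,255,255))
    x,y,w,hh=box;k=np.zeros_like(m);k[y:y+hh,x:x+w]=m[y:y+hh,x:x+w];M=cv2.moments(k,True);return M["m10"]/M["m00"],M["m01"]/M["m00"]
a=cap(T,(125,165,30,30));b=cap(S,(350,188,35,25));X,e=tri(T,a,S,b);print("cap",a,b,X,e,inv(X))
print("exp px of cap top at x=.089",proj(T,st(.089,.022,.078)))
E
```

```text
btn wrist [ 0.50894716 -0.31674229  0.057     ] tip proj [249.10691669 251.42778419]
jar st [ 0.08852214 -0.01038874]
cap (138.19858156028369, 182.5886524822695) (370.752380952381, 198.45714285714286) [0.58452719 0.18408403 0.07655249] 0.0028172487324299635 [0.09058292 0.02241621]
exp px of cap top at x=.089 [138.06775976 182.64062271]
```

>>> {"api": "move_arm", "payload": {"commands": [[0, 0, 0, 2.5, 0, 0, 0], [0, 0, 0, 4.5, 0, 0, 0], [0, 0, 0, 5.2, 0, 0, 0], [0, 0, 0, 5.5, 0, 0, 0], [0, 0, 0, 5.8, 0, 0, 0], [0, 0, 0, 6.0, 0, 0, 0], [0, 0, 0, 6.1, 0, 0, 0], [0, 0, 0, 6.1, 0, 0, 0]]}}

```text
clock: 9.8
tool_pos: [0.5106, -0.313, 0.051]
orientation: [-179.9, -0.0, -89.9]
force: [-6.4, 8.6, 24.5]
opening: 0.0003
```

```bash
python3 - <<'E'
from h import *
from plant import sensors,cams
o=sensors.get_obs();print(o["clock"],o["tool_pos"],o["force"])
S=cams.snapshot("scene");cv2.imwrite("pics/scene8.png",cv2.resize(S["frame"][140:225,70:190,::-1],None,fx=6,fy=6,interpolation=cv2.INTER_CUBIC))
E
```

```text
9.8 [ 0.51064962 -0.31295913  0.05097733] [-6.43445134  8.58514951 24.51832084]
```

View pics/scene8.png

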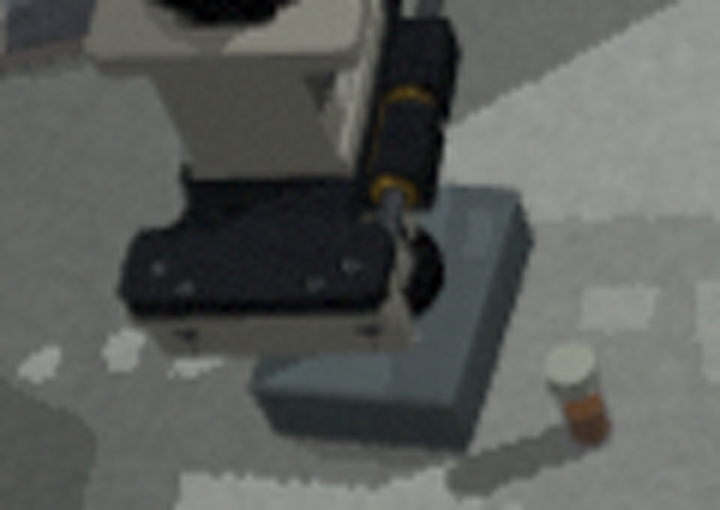

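>>> {"api": "move_arm", "payload": {"commands": [[0, 0, 0, -0.3, 0, 0, 0], [0, 0, 0, -1.0, 0, 0, 0], [0, 0, 0, -3.0, 0, 0, 0], [0, 0, 0, -6.0, 0, 0, 0], [0, 3.0, 0, -9.0, 0, 0, 0], [0, 3.0, 0, -11.0, 0, 0, 0], [0, 3.0, 0, -11.0, 0, 0, 0], [0, 3.0, 0, -11.0, 0, 0, 0]]}}

```text
clock: 10.85
tool_pos: [0.5098, -0.343, 0.1573]
orientation: [180.0, 0.0, -90.0]
force: [-0.3, -0.6, -0.5]
opening: 0.0006
```

```bash
python3 - <<'E'
from h import *
from plant import sensors,cams
o=sensors.get_obs();print(o["clock"],o["tool_pos"],o["force"])
for n in["scene","top","wrist"]:
    s=cams.snapshot(n);cv2.imwrite(f"pics/{n}9.png",s["frame"][:,:,::-1]);pickle.dump(s,open(f"{n}9.pkl","wb"))
    if n=="scene":cv2.imwrite("pics/ks9.png",cv2.resize(s["frame"][160:225,105:185,::-1],None,fx=8,fy=8,interpolation=cv2.INTER_CUBIC))
def cap(s,box):
    h=cv2.cvtColor(s["frame"],cv2.COLOR_RGB2HSV);m=cv2.inRange(h,(100,150,60),(125,255,255))
    x,y,w,hh=box;k=np.zeros_like(m);k[y:y+hh,x:x+w]=m[y:y+hh,x:x+w];M=cv2.moments(k,True);return M["m10"]/M["m00"],M["m01"]/M["m00"]
for a,b in(("0","9"),):
  for bx in((165,122,30,30),(207,141,29,29)):print([cap(load(f"top{k}.pkl"),bx) for k in"09"])
  print([cap(load(f"top{k}.pkl"),(125,165,30,30)) for k in"79"])
E
```

```text
10.85 [ 0.50984628 -0.34296452  0.1573185 ] [-0.29633383 -0.55481539 -0.5083418 ]
[(179.5808580858086, 136.5775577557756), (179.64965986394557, 136.48979591836735)]
[(221.19377162629758, 154.83044982698962), (221.28671328671328, 154.8041958041958)]
[(138.19858156028369, 182.5886524822695), (138.08450704225353, 182.54929577464787)]
```

View pics/scene9.png

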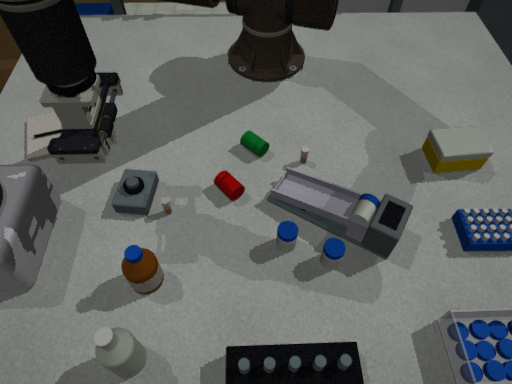

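View pics/ks9.png

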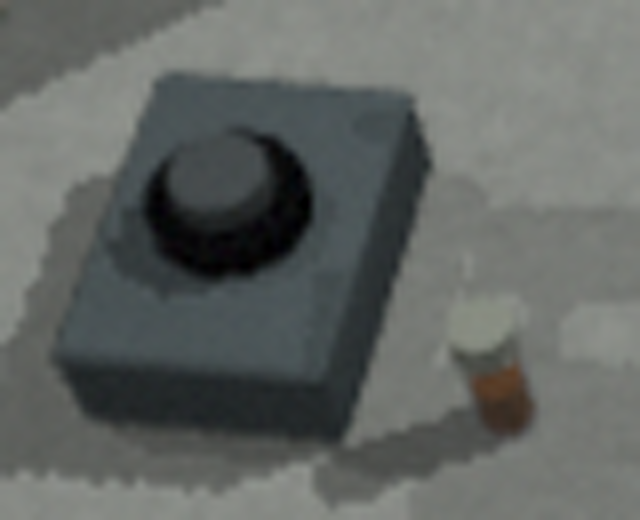

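The jar lies in the cradle at scene (368,207). The button is up again at scene (132,181), looking the same as before the press. All the other items are where they started, and the arm is clear of everything.

```bash
python3 -c "
from plant import job
print(job.close_job())"
```

```text
the job is handed in; nothing more can be done
None
```

The jar is in the cradle, the button has been pressed and released, and the job is handed in at about 11 s of the 48 s allowed. I rolled the jar up the gutter with the fingertips from behind, let it drop over the crest, took the fingers off, then pressed the button.

- **Jar:** two-view triangulation put its axis at about station x = 89–90 mm, where 88–90 mm counts as home. Its cap's image position shifted by only 0.1 px between the look before the press and the last one.
- **Button:** during the press the fingertips reached z = 51.0 mm (the fully-down height) with about 24 N on the tool, well over the 5 N needed. The last picture shows the button up again as before. I had no direct reading of its travel.
- **Press offset:** the tip read about 3 mm further in y under load, with about 11 N of sideways force. It still stayed well within the 28 mm button.
- **Other items:** the two spare jars' caps shifted by 0.1 px or less. The vials and bottle, checked by eye only, are standing where they were.

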